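Clip the top honing plate of the pile into its holder

TASK

Get the honing holder ready: first take the offcut that was left lying in its bay and lay it flat on a free patch of the bench. Then lift just the top plate off the pile of three, leaving the other two as they lie, and fit it in the holder face up, one end tucked under the fixed lip and the other end pressed down until the spring catch snaps over it, so that it lies flat. Set things down rather than letting them fall, and leave everything else on the bench where it is.

Things in the scene. Friction and masses are not known exactly. Their poses are not given: they have to be found in the camera images.
- holder: plate holder, fixed: dark wooden board on a black rubber mat, flat top (the bay floor) 18 mm above the bench. Origin under the middle of the bay at bench level, z up, +x along the bay to the fixed steel lip, -x to the brass spring catch. Board and mat reach x = -132 to +108, y = -50 to +50 mm. A fitted plate lies along x with its ends at x = -85 and +85 mm
- bay (a point): centre of the bay floor, where a fitted plate's origin lies; axes as the holder's. Side guides at the bay's ends (x = +60 to +93 and -83 to -58 mm): inner faces at y = +-30 mm (2 mm clear of the plate), upright to 10 mm above the floor, flaring outward to 17 mm. Between them the sides are open for fingers
- lip (a point): middle of the lower edge of the fixed lip at the bay's +x end: its flat part covers x = +82 to +86 mm, underside 9 mm above the bay floor, 44 mm wide; a front edge bent upward leads in from x = +77 mm, underside 12.5 mm above the floor. The end stop behind it stands at x = +86 mm. A plate held tilted by about 0.13 rad, this end lower, slides under it
- nose (a point): lower edge of the catch's nose tip, 28 mm wide: with the catch out at x = -81 mm (4 mm over a fitted plate's end), 9 mm above the bay floor. Above it a slope rises steeply back to a flat top 19 mm above the floor from x = -85 mm, with a thumb rib to 23.5 mm at x = -101 mm. Under it a low stop stands at x = -86 mm, 7.5 mm above the floor
- catch (a joint): travel (m) of the spring catch: 0 = out, up to 0.009 pushed back to the holder's -x. The spring gives 2 N at 0 and 3.6 N at 5 mm. A plate's end pressed down on the slope pushes the catch back by itself (10 to 15 N on the plate near that end), then the nose springs out over its tongue and it reads below 0.001 again
- plate_top: the honing plate on top of the pile: steel, 170 (its x) x 56 (its y) x 16 mm, about 0.3 kg, origin at the centre of its underside, z up. The lower 7 mm are 170 mm long, the upper 9 mm with the bright abrasive face only 148 mm: a tongue 11 mm long and 7 mm thick is left at each end. Both ends are alike, it fits either way round, face up as it lies
- plate_mid: the middle plate of the pile, of the same shape, directly under plate_top, turned and shifted a little against it; stays where it is
- plate_low: the lowest plate of the pile, of the same shape, lying on the bench; stays where it is
- offcut: hardwood offcut 34 (its x) x 70 (its y) x 18 mm (z), 30 g, lying flat on the bay floor of the holder at the start; origin at the centre of its underside. The bench top is level at z = 0 and, but for the things listed here, bare between x = 0.30 and 0.72 m and y = -0.60 and +0.48 m
- brush_jar: bystander: tin can with brushes, 74 mm in diameter, the can 94 mm high, brushes to 214 mm; origin at the centre of its underside
- glue_bottle: bystander: glue bottle, 59 mm in diameter, 183 mm high, standing at one end of the pile; origin at the centre of its underside
- pliers: bystander: pliers lying flat beside the pile, 54 x 158 (its y) x 16 mm; origin under the centre
- masking_tape: bystander: roll of tape lying beside the holder, 93 mm in diameter, 19 mm high; origin under the centre
- block_plane: bystander: small iron block plane, 44 x 155 (its y) x 55 mm; origin under the centre
- small_offcut: bystander: flat offcut 50 x 55 x 12 mm between the robot and the work; origin under the centre
- try_square: bystander: try square, 105 x 167 (its y) x 20 mm, at the right; origin under the centre
Not all that is in view belongs to the job. Leave any black look-alike of the offcut alone.

How it is judged:
By the outcome, as a careful person would: the job done as asked, in the order asked, and still so for the second after the job is handed in, with the robot touching nothing.
It also fails if it takes over 72 s, if anything falls off the work surface, if the arm or the gripper's body presses on something with over 40 N, if the wrist force passes 120 N, or if a joint passes its speed limit or range.

ROBOT

A 7-joint arm with a two-finger parallel gripper is mounted at the origin on a cart in front of the work surface, level with it; the furniture and walls round the work are solid. World frame = base frame: x ahead of the robot, y to its left, z up, the work surface at z = 0. Lengths are in mm, angles in rad, forces in N, time in s.
With the tool pointing down it reaches from about 400 to 875 mm from the base axis. Payload 4.4 kg.
Tool frame: the origin (TCP) lies between the finger pads; the fingertips stand 22 mm ahead of it and the grasp point (between the pads) lies 3 mm ahead of it; z points along the fingers, y is the line along which they close (so a half turn about z gives the same grasp; the last joint's range is limited). The gripper opens to 85 mm and grips with 20 to 120 N. Pads are 22 mm wide; open, the fingers measure 114 mm over their backs; the gripper's body (76 mm by 85 mm) begins 54 mm behind the grasp point. The pads swing forward as they close: fully open they stand 13 mm farther back than shut.
Start: joints at [-1.314, 0.628, 0.038, 1.517, -0.027, 0.996, -0.02], TCP at [206.172, 616.45, 253.313] pointing down, gripper open.
Joint ranges: [-3.06, 3.06], [-0.37, 2.12], [-1.25, 1.32], [0.18, 2.47], [-1.1, 4.24], [0.23, 1.98], [-2.94, 2.94]. Speed limits (rad/s): [2.57, 2.57, 3.14, 3.14, 3.14, 3.14, 3.14].

INTERFACE

Orientations are given as [roll, pitch, yaw] about the fixed x, y, z axes, in that order (R = Rz(yaw) Ry(pitch) Rx(roll)).
In Python, from cell import ctrl gives the robot as it stands.
- The arm moves only by the tool step_arm, never from a script. Its argument "plan" is a list of rows, each an object of numbers: "dx", "dy", "dz": the shift along the tool's x, y, z scaled (see below); "ax", "ay", "az": the turn, a rotation vector about the tool's x, y, z scaled (see below); "gripper": the opening, from 0 (shut) to 1 (fully open). A call has 1 to 20 rows; each row shifts and turns the commanded pose from where the row before left it, along the tool's axes as they then stand; what a row does not reach is not made up. The controller multiplies each number of a shift by 0.3 m and each number of a turn by 90 degrees. A row lasts 1/8 s, in which the tool goes at most 62.5 mm and 10.7 degrees, less where a joint would pass 70% of its speed; a pose out of reach is approached as far as the arm can. A call with a number of a shift or a turn outside -1 to 1 is refused whole. A call with a gripper value outside its range is refused whole. The fingers move at their own pace and stop on an object; the grip force is fixed at half the most. Time passes only in rows, so rows that do not move let the fingers close. It gives the time, the measured TCP pose, the force, the opening and the grip force at its end, in the units of the state.
- ctrl.read_state(): the state, without advancing time (a new reading comes with each control period).
- ctrl.get_image(name): name is "scene" or "top"; returns a dict with "color" (400x640x3 uint8, red, green, blue), "range_z" (400x640 float32, mm along the optical axis (not along the pixel's ray), 0 where there is no reading), "fx", "fy", "cx", "cy" (pixels), "k1" (the pictures are not rectified: a ray, as slopes to the right and down, at radius r is drawn at 1 + k1 r^2 times it, then the intrinsics apply), "T" (4x4, takes a point from camera to world coordinates). Camera axes: x right, y down, z forward; pixel columns grow to the right and rows downward; lengths in mm; the calibration is good to about 2 mm. A picture is of the moment at which its call begins.
- ctrl.finish_job(): hands the job in; it is judged then, once.
The state is a dict: "clock": time; "qpos": joint angles; "qd": joint speeds; "tau": joint torques, N m; "eef_pos": TCP position; "tool_rot": TCP orientation; "force": force on the tool from outside, world axes, zero at the start; "torque": the same for the moment, N m; "width": finger opening in mm; "gripper_force": force on a finger pad.
Only numpy, scipy, OpenCV 4.12 (cv2) and the standard library are available. Lean on these libraries where they do the work, as an engineer would, in place of code of your own. Each camera call takes 0.05 s, during which the arm holds its last target. There are 200 camera calls.

## Working session

There is one attempt and no reset: what is moved stays moved. The work goes in short steps, Python scripts to look and compute and a tool call to move; the robot and the scene stay as the last step left them, time stands still between calls to the robot, and variables do not carry over. Pictures are saved under pics/ and viewed, at most 10 in all, crops included, and the job is handed in when it is done.

Besides the shell and the picture viewer there is one more tool, called after ">>>" in YAML: its name, and indented under it one key for each argument. step_arm: Moves the arm, as the interface text tells. Shifts and turns lie within -1 to 1; 1 stands for 0.3 m of shift or 90 degrees of turn. Its arguments: {"type":"object","properties":{"plan":{"type":"array"}},"required":["plan"]}

```bash
mkdir -p pics; cat > h.py <<'E'
import numpy as np, cv2, pickle
from cell import ctrl
def grab(n):
    im=ctrl.get_image(n); pickle.dump(im,open(n+'.pkl','wb')); return im
def load(n): return pickle.load(open(n+'.pkl','rb'))
def undist(im,u,v):
    K=np.array([[im['fx'],0,im['cx']],[0,im['fy'],im['cy']],[0,0,1.]])
    return cv2.undistortPoints(np.array([[[u,v]]],float),K,np.array([im['k1'],0,0,0.]))[0,0]
def pz(im,u,v,z):
    "world point of pixel on plane height z"
    a,b=undist(im,u,v); T=np.array(im['T']); d=T[:3,:3]@[a,b,1]; o=T[:3,3]
    return o+d*(z-o[2])/d[2]
def pd(im,u,v):
    a,b=undist(im,u,v); T=np.array(im['T']); r=im['range_z'][int(round(v)),int(round(u))]
    return T[:3,:3]@(np.array([a,b,1])*r)+T[:3,3]
def crop(im,u0,v0,u1,v1,name,s):
    c=cv2.cvtColor(im['color'],cv2.COLOR_RGB2BGR)[v0:v1,u0:u1]
    cv2.imwrite('pics/'+name,cv2.resize(c,None,fx=s,fy=s,interpolation=cv2.INTER_CUBIC))
E
python3 - <<'E'
from h import *
for n in('scene','top'):
    im=grab(n); crop(im,0,0,640,400,n+'0.png',1.25); print(n,im['fx'],im['k1'],np.round(im['T'],3).tolist())
s=ctrl.read_state();print({k:np.round(v,3).tolist() for k,v in s.items()})
E
```

```text
scene 518.5218975394931 -0.0008365403782926744 [[0.44, -0.437, 0.784, -699.343], [-0.898, -0.228, 0.377, -696.381], [0.014, -0.87, -0.492, 873.24], [0.0, 0.0, 0.0, 1.0]]
top 432.87773884796286 0.02359799077914612 [[-0.028, -0.995, 0.096, 463.411], [-1.0, 0.029, 0.006, -96.404], [-0.009, -0.096, -0.995, 1411.998], [0.0, 0.0, 0.0, 1.0]]
{'clock': 0.1, 'qpos': [-1.314, 0.629, 0.038, 1.518, -0.027, 0.996, -0.02], 'qd': [-0.001, -0.0, 0.001, -0.003, -0.001, -0.0, 0.001], 'tau': [0.003, -56.453, 1.231, -19.397, 0.011, 0.005, 0.0], 'eef_pos': [205.984, 615.932, 252.47], 'tool_rot': [-3.14, 0.0, 2.819], 'force': [0.23, 0.474, 0.232], 'torque': [0.019, 0.022, 0.03], 'gripper_force': 0.0, 'width': 85.86}
```

View pics/top0.png

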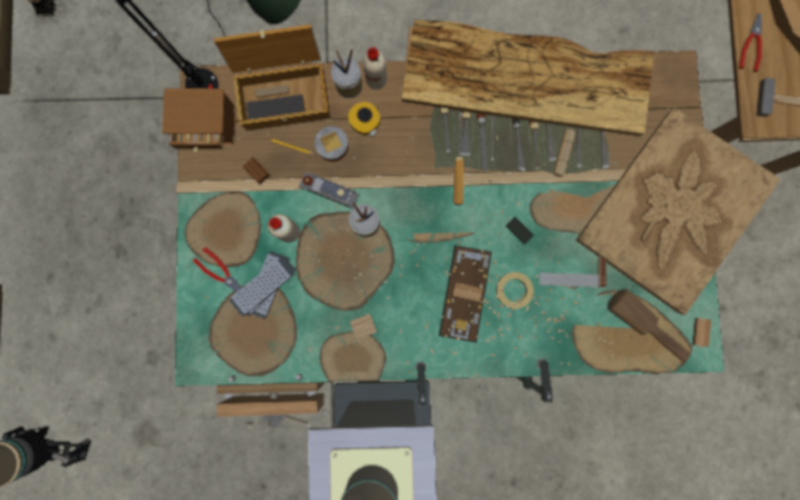

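View pics/scene0.png

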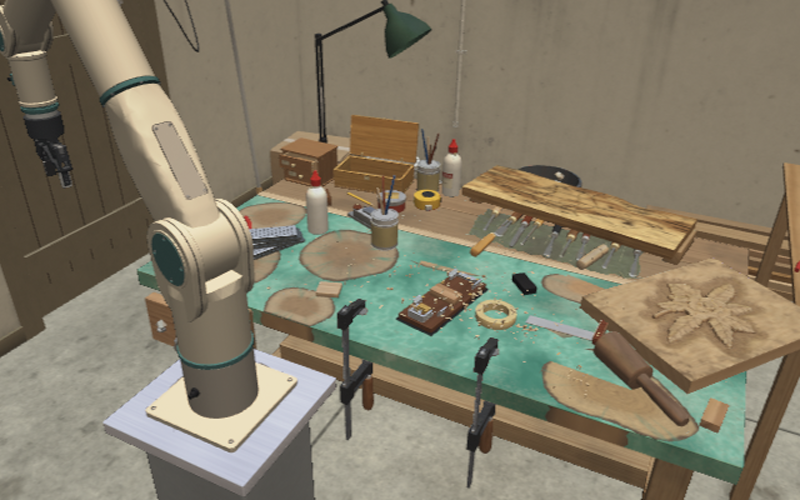

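The top view shows the holder at about (465,293) with a wooden offcut at (467,292). The black look-alike is at (518,230), and the pile is at (262,285) between the bottle (280,228) and the pliers. I'll enlarge the pile and the holder.

```bash
python3 - <<'E'
from h import *
im=load('top')
def c(u0,v0,u1,v1,s): return cv2.resize(cv2.cvtColor(im['color'],cv2.COLOR_RGB2BGR)[v0:v1,u0:u1],None,fx=s,fy=s,interpolation=cv2.INTER_CUBIC)
a=c(335,190,435,280,6)
cv2.imwrite('pics/hold.png',a)
cv2.imwrite('pics/pile.png',c(150,165,250,255,6))
E
```

```text
(no output)
```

View pics/hold.png

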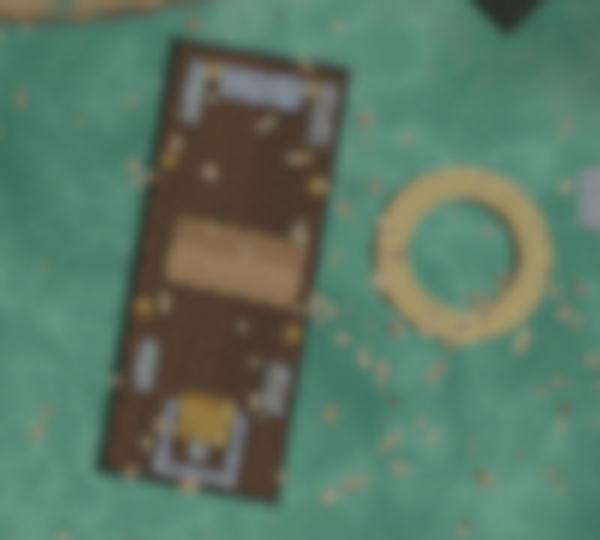

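View pics/pile.png

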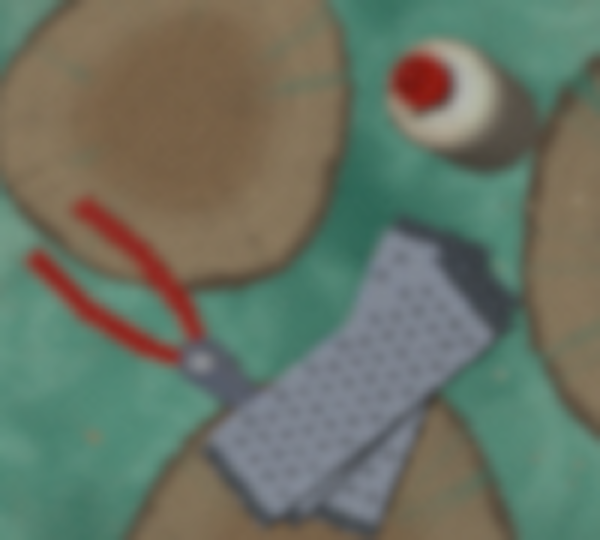

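The holder has its lip at the top end, at crop (262,85), and the brass catch at (205,420). The offcut is the wooden block at (235,260). The top plate runs from about (240,485) to (465,290). I'll get its edges from the depth image.

```bash
python3 - <<'E'
from h import *
im=load('top')
def c2i(x,y,u0,v0): return u0+(x+.5)/6-.5, v0+(y+.5)/6-.5
C=[pz(im,*c2i(x,y,335,190),14) for x,y in((178,42),(348,70),(277,500),(102,468))]
C=np.array(C);print(C.round(1)); e=lambda i,j:np.linalg.norm(C[i]-C[j]).round(1)
print('len',e(0,3),e(1,2),'wid',e(0,1),e(2,3))
m=C.mean(0);d=(C[0]+C[1]-C[2]-C[3])[:2];yaw=np.arctan2(d[1],d[0]);dx=np.array([np.cos(yaw),np.sin(yaw)])
print('yaw',yaw,'origin',m[:2]+12*dx)
O=np.array([pz(im,*c2i(x,y,335,190),36) for x,y in((178,217),(308,247),(298,303),(165,273))])
print('offcut',O.mean(0),np.linalg.norm(np.diff(O,axis=0),axis=1)); d=O[0]-O[1]+O[3]-O[2];print('off yaw (y axis dir)',np.arctan2(d[1],d[0]))
# pile by depth
v,u=np.mgrid[195:258,175:245]
r=im['range_z'][v,u].astype(float)
K=np.array([[im['fx'],0,im['cx']],[0,im['fy'],im['cy']],[0,0,1.]])
n=cv2.undistortPoints(np.stack([u,v],-1).reshape(-1,1,2).astype(float),K,np.array([im['k1'],0,0,0.]))[:,0]
T=np.array(im['T']);P=(np.c_[n,np.ones(len(n))]*r.reshape(-1,1))@T[:3,:3].T+T[:3,3]
Z=P[:,2].reshape(r.shape); np.save('Z.npy',Z)
g=Z[::2,::2]
for row in g.round().astype(int): print(' '.join('%2d'%min(99,max(0,k)) for k in row))
w=(Z>43)&(Z<56); 
N,l,st,_=cv2.connectedComponentsWithStats(w.astype(np.uint8)); k=1+np.argmax(st[1:,4]); Q=P[(l==k).ravel()]
print(len(Q),Q.mean(0)); print(cv2.minAreaRect(Q[:,:2].astype(np.float32)))
tab=im['range_z'];print('bench z',[pd(im,a,b)[2].round(1) for a,b in((340,250),(300,270),(290,170))])
E
```

```text
[[ 606.3 -233.3   14. ]
 [ 588.5 -324.2   14. ]
 [ 360.5 -276.4   14. ]
 [ 379.7 -184.2   14. ]]
len 231.8 233.0 wid 92.7 94.2
yaw -0.2100965274283863 origin [ 495.48538452 -257.00160009]
offcut [ 487.62845764 -257.87008735   36.        ] [70.12740894 29.96285951 71.52031925]
off yaw (y axis dir) 1.318339752485665
 0  0  0  0  0  0  6  0  0  0  0  0  0  0  0  0  0  0  0  0  3  0  3  0  0  0  7  0  1  0  0  0  3  0  4
 0  0  1  0  0  2  0  5  0  2  0  0  0  0  2  0  0  0  3  0  0  3  6  0  2  0  0  5  0  5  0  5  0  5  0
 1  3  2  0  0  0  0  0  4  2  0  0  0  0  2  3  0  0  6  4  2  0  4  0  3  0  0  2  2 99  0  2  0  1  0
 0  1  0  0  3  0  2  4  0  1  0  4  0  2  1  0  1  0  0  4  7  6  2  1  0  2  1  0  0  2  2  0  4  5  1
 0  0  5  2  0  7  2  0  0  0  1  2  0  0  0  0  2  3  0  0 14  9  9  2  0 19  3  4  5  1  0  0  5  0  0
 3  2  0  0  0  0  0  0  0  0  1  0  2  0  1  5  0  0  1  1 16 22 15  7 22 17 19  5  2  0  0  2 99  2  0
 8  1  0  5  0  0  0  0  0  2  0  0  0  1  0  3  0  3  0 17 21 18 15 28 40 35 26 17 11  0  0  0  3  0  3
 8  9  1  0  0  0  3  0  0  3  0  1  2  3  1  7  
[... 2083 characters left out ...]
 49 40 30 19 13 12 17 19 18  1  1  0  4  2  1  0  1  2  2  0  0  0  0  1
 0  0  3  0  2  1  0  0  1 33 41  0 24 22 11  9  5  8 18  8  0  2  0  2  0  0  0  3  0  2  0  1  0  0  0
 0  0  0  0  0  2  0  1  0  0  1  0  1  1  4  1  7  7  7  5  2  0  2  3  0  2  2  1  0  0  2  0  1  0  4
 4  0  1  0  0  0  9  0  1  0  0  0  0  0  0  2  2  2  1  2  1  6  1  0  0  0  0  2  0  1  1  1  0  1  4
 0  1  2  0  4  2  0  5  0  2  4  1  0  6  4  0  5  0  0  0  1  1  0  0  5  0  0  0  0  0  0  0  0  0  0
770 [514.178206   263.48609232  47.3075585 ]
((514.9639892578125, 262.4570617675781), (56.750267028808594, 151.60177612304688), 37.81272888183594)
bench z [np.float64(1.5), np.float64(1.6), np.float64(90.9)]
```

```bash
cat >> h.py <<'E'
def seg(im,u0,v0,u1,v1,cond,z):
    "largest filled blob of cond -> minAreaRect and centroid, projected to plane z"
    h=cv2.cvtColor(im['color'],cv2.COLOR_RGB2HSV)[v0:v1,u0:u1].astype(int)
    s=4; hs=cv2.resize(cv2.cvtColor(im['color'],cv2.COLOR_RGB2HSV)[v0:v1,u0:u1].astype(np.float32),None,fx=s,fy=s,interpolation=cv2.INTER_LINEAR)
    m=cond(hs).astype(np.uint8); m=cv2.morphologyEx(m,cv2.MORPH_OPEN,np.ones((9,9),np.uint8))
    c=max(cv2.findContours(m,cv2.RETR_EXTERNAL,cv2.CHAIN_APPROX_NONE)[0],key=cv2.contourArea)
    W=np.array([pz(im,u0+(x+.5)/s-.5,v0+(y+.5)/s-.5,z)[:2] for x,y in c[:,0]])
    M=cv2.moments(W.astype(np.float32).reshape(-1,1,2))
    return cv2.minAreaRect(W.astype(np.float32)),(M['m10']/M['m00'],M['m01']/M['m00']),abs(M['m00'])
def show(p,yaw=None):
    "tool-frame delta (units) from measured pose to world p (mm) and yaw (deg), tool down"
    s=ctrl.read_state(); y=s['tool_rot'][2]
    if yaw is not None: print('az units', round(-((np.degrees(yaw*np.pi/180-y)+180)%360-180)/90,3)); y=np.radians(yaw)
    d=np.array(p)-s['eef_pos']
    print('pos',np.round(s['eef_pos'],1),'rot',np.round(s['tool_rot'],3),'units dx,dy,dz',np.round(np.array([d[0]*np.cos(y)+d[1]*np.sin(y),d[0]*np.sin(y)-d[1]*np.cos(y),-d[2]])/300,4))
E
python3 - <<'E'
from h import *
im=load('top')
print('holder',seg(im,342,188,400,282,lambda h:~((h[...,0]>60)&(h[...,0]<100)&(h[...,1]>60)),9))
hsv=cv2.cvtColor(im['color'],cv2.COLOR_RGB2HSV)
for u,v in((355,240),(374,234),(374,215),(420,235),(379,204)): print(u,v,hsv[v,u])
for n,u,v,z in(('brush',292,172,94),('smalloff',290,261,12),('tape',412,232,19),('place',335,235,0),('black',415,184,18),('chisel?',350,190,0),('bottle',224,181,150),('plane',263,152,55)): print(n,pz(im,u,v,z).round(0))
E
```

```text
holder (((483.430419921875, -256.3088073730469), (114.93170166015625, 241.80006408691406), 81.64860534667969), (484.2001693878498, -254.37456536252697), 23034.196083382238)
355 240 [ 78  83 102]
374 234 [ 16  97 147]
374 215 [ 14 108  78]
420 235 [ 35  59 108]
379 204 [105  30 137]
brush [681.  -6.  94.]
smalloff [406.  12.  12.]
tape [ 487. -381.   19.]
place [ 485. -135.    0.]
black [ 642. -398.   18.]
chisel? [ 631. -189.    0.]
bottle [650. 191. 150.]
plane [754.  87.  55.]
```

```bash
cat >> h.py <<'E'
from scipy.optimize import least_squares
def fitrect(W,L,Wd,p0,free=True):
    def f(p):
        c,s=np.cos(p[2]),np.sin(p[2]); q=(W-p[:2])@np.array([[c,-s],[s,c]])
        a=np.abs(q[:,0])-(L/2+p[3]);b=np.abs(q[:,1])-(Wd/2+p[3])
        return np.where((a>0)&(b>0),np.hypot(a,b),np.maximum(a,b))
    r=least_squares(f,p0+[0.],loss='soft_l1',f_scale=1.5); return r.x,np.median(np.abs(f(r.x)))
def contour(im,u0,v0,u1,v1,cond,z,k=5):
    s=4; hs=cv2.resize(cv2.cvtColor(im['color'],cv2.COLOR_RGB2HSV)[v0:v1,u0:u1].astype(np.float32),None,fx=s,fy=s)
    m=cv2.morphologyEx(cond(hs).astype(np.uint8),cv2.MORPH_OPEN,np.ones((k,k),np.uint8))
    c=max(cv2.findContours(m,cv2.RETR_EXTERNAL,cv2.CHAIN_APPROX_NONE)[0],key=cv2.contourArea)
    return np.array([pz(im,u0+(x+.5)/s-.5,v0+(y+.5)/s-.5,z)[:2] for x,y in c[:,0]])
E
python3 - <<'E'
from h import *
ng=lambda h:~((h[...,0]>55)&(h[...,0]<100)&(h[...,1]>55))
im=load('top')
W=contour(im,342,188,400,282,ng,9)
p,e=fitrect(W,240,100,[484,-255,-.21]);c=p[:2]+12*np.array([np.cos(p[2]),np.sin(p[2])]);print('holder top',p,e,'origin',c,np.degrees(p[2]))
im2=load('scene')
W=contour(im2,300,210,400,275,ng,5)
p,e=fitrect(W,240,100,[484,-255,-.21]);print('holder scene',p,e,p[:2]+12*np.array([np.cos(p[2]),np.sin(p[2])]))
# offcut: light wood in holder
of=lambda h:(h[...,0]<25)&(h[...,2]>112)
W=contour(im,355,220,392,246,of,36,9)
print('offcut',fitrect(W,34,70,[488,-258,-.25]))
# plate face from depth
Z=np.load('Z.npy');m=cv2.resize(cv2.medianBlur(Z.astype(np.float32),3),None,fx=4,fy=4)>42.5
c=max(cv2.findContours(m.astype(np.uint8),cv2.RETR_EXTERNAL,cv2.CHAIN_APPROX_NONE)[0],key=cv2.contourArea)
W=np.array([pz(im,175+(x+.5)/4-.5,195+(y+.5)/4-.5,48)[:2] for x,y in c[:,0]])
r=fitrect(W,148,56,[515,263,np.radians(-52)]);print('plate',r,np.degrees(r[0][2]))
E
```

```text
holder top [ 4.83872046e+02 -2.54100001e+02 -2.10026407e-01 -2.21997391e+00] 0.5808394146645952 origin [ 495.60835128 -256.60182974] -12.033626726451907
holder scene [ 4.99040040e+02 -2.44249140e+02  4.55775254e-02  1.47316201e+01] 8.598357225989844 [ 511.02757838 -243.70239912]
offcut (array([ 4.86595677e+02, -2.57051760e+02, -2.38200005e-01, -8.98502410e-01]), np.float64(0.421483505465174))
plate (array([513.72209136, 263.26303725,  -0.90139502,  -1.2444506 ]), np.float64(0.46626905926308027)) -51.64613048334947
```

```bash
python3 - <<'E'
from h import *
show((450,300,255),76.4)
E
```

```text
az units 0.946
pos [206.  615.9 252.5] rot [-3.14   0.     2.819] units dx,dy,dz [-0.8323  1.0382 -0.0084]
```

>>> step_arm:
  plan:
    - {"az":0.118}
    - {"az":0.118}
    - {"az":0.118}
    - {"az":0.118}
    - {"az":0.118}
    - {"az":0.118}
    - {"az":0.118}
    - {"az":0.118}
    - {"dx":-0.104,"dy":0.13}
    - {"dx":-0.104,"dy":0.13}
    - {"dx":-0.104,"dy":0.13}
    - {"dx":-0.104,"dy":0.13}
    - {"dx":-0.104,"dy":0.13}
    - {"dx":-0.104,"dy":0.13}
    - {"dx":-0.104,"dy":0.13}
    - {"dx":-0.104,"dy":0.13}

```text
invalid input
```

>>> step_arm:
  plan:
    - {"dx":-0.178,"dy":0.056}
    - {"dx":-0.178,"dy":0.056}
    - {"dx":-0.178,"dy":0.056}
    - {"dx":-0.178,"dy":0.056}
    - {"dx":-0.178,"dy":0.056}
    - {"dx":-0.178,"dy":0.056}
    - {"dx":-0.178,"dy":0.056}
    - {"dx":-0.178,"dy":0.056}
    - {"dx":-0.178,"dy":0.056}
    - {"dx":-0.178,"dy":0.056,"gripper":0.75}
    - {"gripper":0.75}

```text
invalid input
```

```bash
python3 - <<'E'
from h import *
show((486.6,-257,100),76.4)
s=ctrl.read_state();print(s['clock'],s['force'],s['width'])
im=grab('scene');crop(im,260,130,460,280,'a.png',4)
E
```

```text
az units 0.946
pos [206.  615.9 252.5] rot [-3.14   0.     2.819] units dx,dy,dz [-2.6082  1.5934  0.5082]
0.1 [0.22985446 0.47415438 0.23193703] 85.8599639039679
```

View pics/a.png

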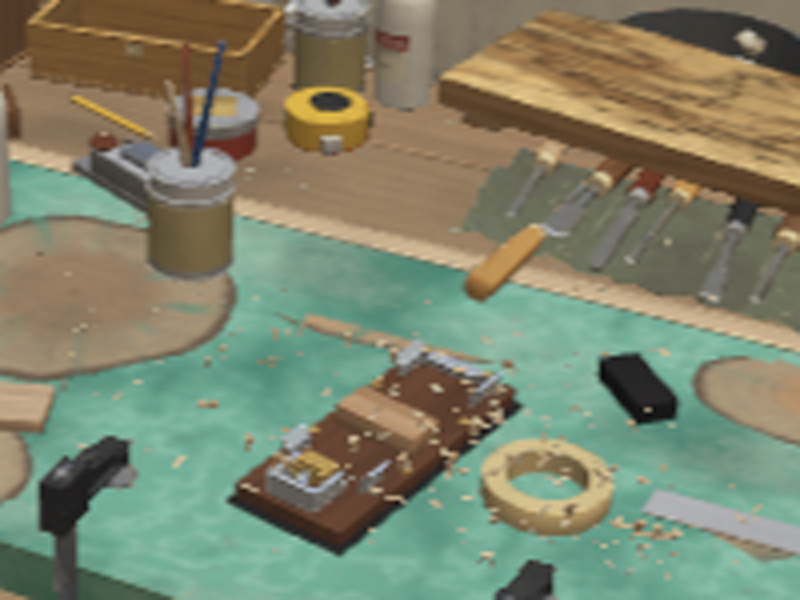

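The crop shows the tan offcut in the bay at (387,415) and the black look-alike at (637,388), which I'll leave alone. Both calls were refused, so the rows probably need every key.

>>> step_arm:
  plan:
    - {"dx":0,"dy":0,"dz":0,"ax":0,"ay":0,"az":0.118,"gripper":1}
    - {"dx":0,"dy":0,"dz":0,"ax":0,"ay":0,"az":0.118,"gripper":1}
    - {"dx":0,"dy":0,"dz":0,"ax":0,"ay":0,"az":0.118,"gripper":1}
    - {"dx":0,"dy":0,"dz":0,"ax":0,"ay":0,"az":0.118,"gripper":1}
    - {"dx":0,"dy":0,"dz":0,"ax":0,"ay":0,"az":0.118,"gripper":1}
    - {"dx":0,"dy":0,"dz":0,"ax":0,"ay":0,"az":0.118,"gripper":1}
    - {"dx":0,"dy":0,"dz":0,"ax":0,"ay":0,"az":0.118,"gripper":1}
    - {"dx":0,"dy":0,"dz":0,"ax":0,"ay":0,"az":0.118,"gripper":1}
    - {"dx":-0.104,"dy":0.13,"dz":0,"ax":0,"ay":0,"az":0,"gripper":1}
    - {"dx":-0.104,"dy":0.13,"dz":0,"ax":0,"ay":0,"az":0,"gripper":1}
    - {"dx":-0.104,"dy":0.13,"dz":0,"ax":0,"ay":0,"az":0,"gripper":1}
    - {"dx":-0.104,"dy":0.13,"dz":0,"ax":0,"ay":0,"az":0,"gripper":1}
    - {"dx":-0.104,"dy":0.13,"dz":0,"ax":0,"ay":0,"az":0,"gripper":1}
    - {"dx":-0.104,"dy":0.13,"dz":0,"ax":0,"ay":0,"az":0,"gripper":1}
    - {"dx":-0.104,"dy":0.13,"dz":0,"ax":0,"ay":0,"az":0,"gripper":1}
    - {"dx":-0.104,"dy":0.13,"dz":0,"ax":0,"ay":0,"az":0,"gripper":1}
    - {"dx":0,"dy":0,"dz":0,"ax":0,"ay":0,"az":0,"gripper":1}

```text
clock: 2.28
eef_pos: [454.4, 296.5, 253.6]
tool_rot: [3.139, 0.001, 1.328]
force: [-0.3, -0.1, -0.2]
width: 85.6
gripper_force: 0.0
```

>>> step_arm:
  plan:
    - {"dx":-0.177,"dy":0.055,"dz":0,"ax":0,"ay":0,"az":0,"gripper":0.75}
    - {"dx":-0.177,"dy":0.055,"dz":0,"ax":0,"ay":0,"az":0,"gripper":0.75}
    - {"dx":-0.177,"dy":0.055,"dz":0,"ax":0,"ay":0,"az":0,"gripper":0.75}
    - {"dx":-0.177,"dy":0.055,"dz":0,"ax":0,"ay":0,"az":0,"gripper":0.75}
    - {"dx":-0.177,"dy":0.055,"dz":0,"ax":0,"ay":0,"az":0,"gripper":0.75}
    - {"dx":-0.177,"dy":0.055,"dz":0,"ax":0,"ay":0,"az":0,"gripper":0.75}
    - {"dx":-0.177,"dy":0.055,"dz":0,"ax":0,"ay":0,"az":0,"gripper":0.75}
    - {"dx":-0.177,"dy":0.055,"dz":0,"ax":0,"ay":0,"az":0,"gripper":0.75}
    - {"dx":-0.177,"dy":0.055,"dz":0,"ax":0,"ay":0,"az":0,"gripper":0.75}
    - {"dx":-0.177,"dy":0.055,"dz":0,"ax":0,"ay":0,"az":0,"gripper":0.75}
    - {"dx":0,"dy":0,"dz":0.17,"ax":0,"ay":0,"az":0,"gripper":0.75}
    - {"dx":0,"dy":0,"dz":0.17,"ax":0,"ay":0,"az":0,"gripper":0.75}
    - {"dx":0,"dy":0,"dz":0.17,"ax":0,"ay":0,"az":0,"gripper":0.75}
    - {"dx":0,"dy":0,"dz":0,"ax":0,"ay":0,"az":0,"gripper":0.75}

```text
clock: 4.03
eef_pos: [486.4, -251.1, 97.1]
tool_rot: [-3.134, -0.003, 1.337]
force: [-0.1, -0.1, 1.0]
width: 63.8
gripper_force: 0.0
```

```bash
python3 - <<'E'
from h import *
show((486.6,-257,46),76.4)
im=grab('scene');crop(im,310,130,430,250,'b.png',5)
E
```

```text
az units 0.002
pos [ 486.4 -251.1   97.1] rot [-3.134e+00 -3.000e-03  1.337e+00] units dx,dy,dz [-0.0189  0.0054  0.1702]
```

View pics/b.png

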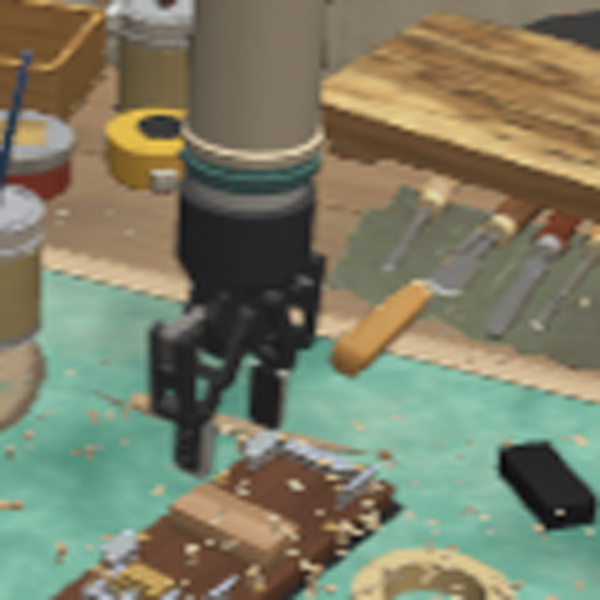

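The fingers at (195,450) and (265,400) straddle the offcut at (235,515). I'll go down and grip it.

>>> step_arm:
  plan:
    - {"dx":-0.018,"dy":0.005,"dz":0.06,"ax":0,"ay":0,"az":0,"gripper":0.75}
    - {"dx":0,"dy":0,"dz":0.06,"ax":0,"ay":0,"az":0,"gripper":0.75}
    - {"dx":0,"dy":0,"dz":0.06,"ax":0,"ay":0,"az":0,"gripper":0.75}
    - {"dx":0,"dy":0,"dz":0,"ax":0,"ay":0,"az":0,"gripper":0.75}
    - {"dx":0,"dy":0,"dz":0,"ax":0,"ay":0,"az":0,"gripper":0.2}
    - {"dx":0,"dy":0,"dz":0,"ax":0,"ay":0,"az":0,"gripper":0.2}
    - {"dx":0,"dy":0,"dz":0,"ax":0,"ay":0,"az":0,"gripper":0.2}
    - {"dx":0,"dy":0,"dz":0,"ax":0,"ay":0,"az":0,"gripper":0.2}
    - {"dx":0,"dy":0,"dz":0,"ax":0,"ay":0,"az":0,"gripper":0.2}

```text
clock: 5.2
eef_pos: [489.1, -259.6, 47.1]
tool_rot: [3.14, 0.0, 1.336]
force: [-0.7, 0.1, 6.3]
width: 32.2
gripper_force: 60.2
```

>>> step_arm:
  plan:
    - {"dx":0,"dy":0,"dz":-0.02,"ax":0,"ay":0,"az":0,"gripper":0.2}
    - {"dx":0,"dy":0,"dz":-0.08,"ax":0,"ay":0,"az":0,"gripper":0.2}
    - {"dx":0,"dy":0,"dz":-0.15,"ax":0,"ay":0,"az":0,"gripper":0.2}
    - {"dx":0,"dy":0,"dz":0,"ax":0,"ay":0,"az":0,"gripper":0.2}
    - {"dx":0,"dy":0,"dz":0,"ax":0,"ay":0,"az":0,"gripper":0.2}
    - {"dx":0,"dy":0,"dz":0,"ax":0,"ay":0,"az":0,"gripper":0.2}

```text
clock: 5.95
eef_pos: [488.0, -258.8, 120.3]
tool_rot: [-3.14, -0.001, 1.336]
force: [-0.3, 0.8, -0.6]
width: 32.1
gripper_force: 59.6
```

```bash
python3 - <<'E'
from h import *
show((485,-130,125),76.4)
im=grab('scene');crop(im,290,130,410,250,'c.png',5)
s=ctrl.read_state();print(s['width'],s['gripper_force'],s['force'])
E
```

```text
az units 0.002
pos [ 488.  -258.8  120.3] rot [-3.140e+00 -1.000e-03  1.336e+00] units dx,dy,dz [ 0.4149 -0.1107 -0.0156]
32.36345484285507 59.64658319950104 [ 0.37882775 -0.69179291 -1.59998485]
```

View pics/c.png

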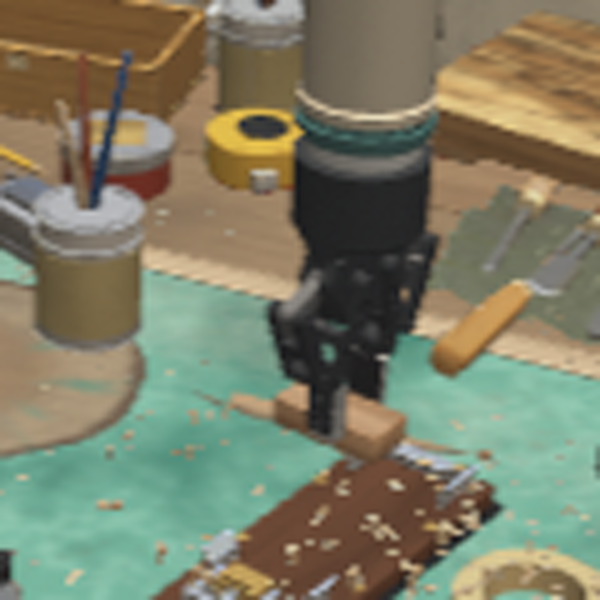

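The offcut is held at crop (340,415). I'll carry it to the free patch beside the holder.

>>> step_arm:
  plan:
    - {"dx":0.138,"dy":-0.037,"dz":0,"ax":0,"ay":0,"az":0,"gripper":0.2}
    - {"dx":0.138,"dy":-0.037,"dz":0,"ax":0,"ay":0,"az":0,"gripper":0.2}
    - {"dx":0.138,"dy":-0.037,"dz":0,"ax":0,"ay":0,"az":0,"gripper":0.2}
    - {"dx":0,"dy":0,"dz":0.12,"ax":0,"ay":0,"az":0,"gripper":0.2}
    - {"dx":0,"dy":0,"dz":0.12,"ax":0,"ay":0,"az":0,"gripper":0.2}
    - {"dx":0,"dy":0,"dz":0,"ax":0,"ay":0,"az":0,"gripper":0.2}
    - {"dx":0,"dy":0,"dz":0.02,"ax":0,"ay":0,"az":0,"gripper":0.2}
    - {"dx":0,"dy":0,"dz":0,"ax":0,"ay":0,"az":0,"gripper":0.2}

```text
clock: 7.0
eef_pos: [485.5, -131.1, 43.9]
tool_rot: [3.141, 0.0, 1.336]
force: [-0.1, 0.1, 0.0]
width: 32.3
gripper_force: 59.7
```

>>> step_arm:
  plan:
    - {"dx":0,"dy":0,"dz":0.02,"ax":0,"ay":0,"az":0,"gripper":0.2}
    - {"dx":0,"dy":0,"dz":0.015,"ax":0,"ay":0,"az":0,"gripper":0.2}
    - {"dx":0,"dy":0,"dz":0.005,"ax":0,"ay":0,"az":0,"gripper":0.2}
    - {"dx":0,"dy":0,"dz":0,"ax":0,"ay":0,"az":0,"gripper":0.2}
    - {"dx":0,"dy":0,"dz":0,"ax":0,"ay":0,"az":0,"gripper":0.2}

```text
clock: 7.62
eef_pos: [485.2, -130.8, 31.3]
tool_rot: [3.142, 0.0, 1.336]
force: [0.1, -0.2, 0.2]
width: 32.3
gripper_force: 59.7
```

>>> step_arm:
  plan:
    - {"dx":0,"dy":0,"dz":0.005,"ax":0,"ay":0,"az":0,"gripper":0.2}
    - {"dx":0,"dy":0,"dz":0,"ax":0,"ay":0,"az":0,"gripper":0.2}
    - {"dx":0,"dy":0,"dz":0,"ax":0,"ay":0,"az":0,"gripper":0.2}

```text
clock: 8.0
eef_pos: [485.1, -130.8, 29.8]
tool_rot: [-3.142, 0.0, 1.336]
force: [0.8, 0.5, -0.4]
width: 32.5
gripper_force: 59.7
```

>>> step_arm:
  plan:
    - {"dx":0,"dy":0,"dz":0.005,"ax":0,"ay":0,"az":0,"gripper":0.2}
    - {"dx":0,"dy":0,"dz":0,"ax":0,"ay":0,"az":0,"gripper":0.2}
    - {"dx":0,"dy":0,"dz":0,"ax":0,"ay":0,"az":0,"gripper":0.2}

```text
clock: 8.38
eef_pos: [485.3, -130.8, 29.0]
tool_rot: [3.141, -0.0, 1.336]
force: [-0.8, 0.9, 8.9]
width: 32.3
gripper_force: 60.7
```

It's in contact with the bench at 9 N. I'll release and go up.

>>> step_arm:
  plan:
    - {"dx":0,"dy":0,"dz":0,"ax":0,"ay":0,"az":0,"gripper":0.6}
    - {"dx":0,"dy":0,"dz":0,"ax":0,"ay":0,"az":0,"gripper":0.6}
    - {"dx":0,"dy":0,"dz":0,"ax":0,"ay":0,"az":0,"gripper":0.6}
    - {"dx":0,"dy":0,"dz":-0.05,"ax":0,"ay":0,"az":0,"gripper":0.6}
    - {"dx":0,"dy":0,"dz":-0.15,"ax":0,"ay":0,"az":0,"gripper":1}
    - {"dx":0,"dy":0,"dz":-0.19,"ax":0,"ay":0,"az":0,"gripper":1}
    - {"dx":0,"dy":0,"dz":-0.19,"ax":0,"ay":0,"az":0,"gripper":1}
    - {"dx":0,"dy":0,"dz":-0.1,"ax":0,"ay":0,"az":0,"gripper":1}
    - {"dx":0,"dy":0,"dz":0,"ax":0,"ay":0,"az":0,"gripper":1}
    - {"dx":0,"dy":0,"dz":0,"ax":0,"ay":0,"az":0,"gripper":1}

```text
clock: 9.62
eef_pos: [484.5, -130.3, 232.1]
tool_rot: [-3.141, -0.0, 1.336]
force: [0.1, -0.5, -0.3]
width: 85.6
gripper_force: 0.0
```

```bash
python3 - <<'E'
from h import *
im=grab('top'); a=pd(im,333,236); print(a)
show((513.7,263.3,235),128.4)
im=grab('top'); W=contour(im,315,215,352,255,lambda h:(h[...,0]<25)&(h[...,2]>112),18,9); print('offcut',fitrect(W,34,70,[485,-130,-.24]))
E
```

```text
[ 473.58298284 -113.89848657  638.35874973]
az units -0.576
pos [ 484.3 -130.3  231.5] rot [-3.14  -0.     1.336] units dx,dy,dz [ 0.9674  0.8918 -0.0115]
offcut (array([ 485.09890542, -133.58344403,    1.45642112,   29.8329021 ]), np.float64(4.675819786051086))
```

>>> step_arm:
  plan:
    - {"dx":0,"dy":0,"dz":0,"ax":0,"ay":0,"az":-0.115,"gripper":1}
    - {"dx":0,"dy":0,"dz":0,"ax":0,"ay":0,"az":-0.115,"gripper":1}
    - {"dx":0,"dy":0,"dz":0,"ax":0,"ay":0,"az":-0.115,"gripper":1}
    - {"dx":0,"dy":0,"dz":0,"ax":0,"ay":0,"az":-0.115,"gripper":1}
    - {"dx":0,"dy":0,"dz":0,"ax":0,"ay":0,"az":-0.115,"gripper":1}
    - {"dx":0.138,"dy":0.1275,"dz":0,"ax":0,"ay":0,"az":0,"gripper":1}
    - {"dx":0.138,"dy":0.1275,"dz":0,"ax":0,"ay":0,"az":0,"gripper":1}
    - {"dx":0.138,"dy":0.1275,"dz":0,"ax":0,"ay":0,"az":0,"gripper":1}
    - {"dx":0.138,"dy":0.1275,"dz":0,"ax":0,"ay":0,"az":0,"gripper":1}
    - {"dx":0.138,"dy":0.1275,"dz":0,"ax":0,"ay":0,"az":0,"gripper":1}
    - {"dx":0.138,"dy":0.1275,"dz":0,"ax":0,"ay":0,"az":0,"gripper":1}
    - {"dx":0.138,"dy":0.1275,"dz":0,"ax":0,"ay":0,"az":0,"gripper":1}
    - {"dx":0,"dy":0,"dz":0.146,"ax":0,"ay":0,"az":0,"gripper":1}
    - {"dx":0,"dy":0,"dz":0.146,"ax":0,"ay":0,"az":0,"gripper":1}
    - {"dx":0,"dy":0,"dz":0.146,"ax":0,"ay":0,"az":0,"gripper":1}
    - {"dx":0,"dy":0,"dz":0,"ax":0,"ay":0,"az":0,"gripper":1}
    - {"dx":0,"dy":0,"dz":0,"ax":0,"ay":0,"az":0,"gripper":1}
    - {"dx":0,"dy":0,"dz":0,"ax":0,"ay":0,"az":0,"gripper":1}

```text
clock: 11.98
eef_pos: [516.9, 263.0, 102.7]
tool_rot: [3.138, 0.001, 2.239]
force: [-0.5, 0.0, -1.1]
width: 85.5
gripper_force: 0.0
```

```bash
python3 - <<'E'
from h import *
show((513.7,263.3,56),128.4)
im=grab('scene'); crop(im,170,110,270,210,'d.png',6)
im=grab('top'); W=contour(im,315,215,352,255,lambda h:(h[...,0]<25)&(h[...,2]>112),18,9); print('offcut',fitrect(W,34,70,[485,-130,-.24]))
E
```

```text
az units -0.001
pos [516.9 263.  102.7] rot [3.138e+00 1.000e-03 2.239e+00] units dx,dy,dz [ 0.0073 -0.0078  0.1555]
offcut (array([ 4.85788612e+02, -1.28502784e+02, -2.33061996e-01, -2.59517626e+00]), np.float64(0.3667548248293624))
```

View pics/d.png

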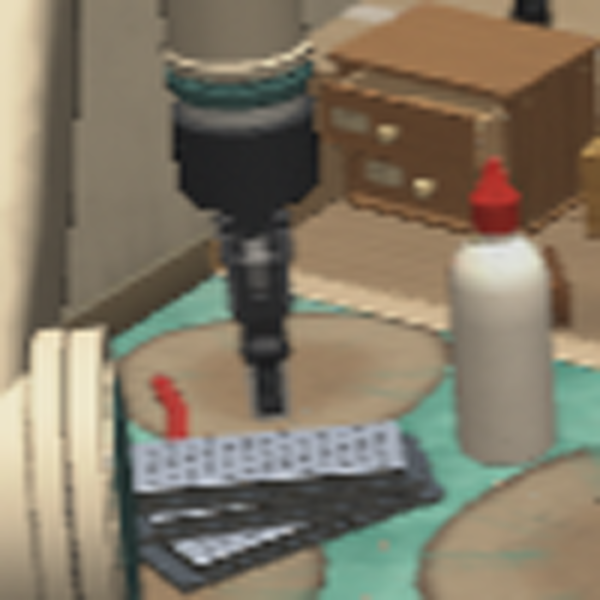

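The gripper at (265,400) is over the top plate, whose face is at (270,455), and the offcut lies flat at (486,-129). I'll go down to the top plate's sides.

>>> step_arm:
  plan:
    - {"dx":0.007,"dy":-0.008,"dz":0.06,"ax":0,"ay":0,"az":0,"gripper":1}
    - {"dx":0,"dy":0,"dz":0.06,"ax":0,"ay":0,"az":0,"gripper":1}
    - {"dx":0,"dy":0,"dz":0.02,"ax":0,"ay":0,"az":0,"gripper":1}
    - {"dx":0,"dy":0,"dz":0.015,"ax":0,"ay":0,"az":0,"gripper":1}
    - {"dx":0,"dy":0,"dz":0,"ax":0,"ay":0,"az":0,"gripper":1}
    - {"dx":0,"dy":0,"dz":0,"ax":0,"ay":0,"az":0,"gripper":1}

```text
clock: 12.82
eef_pos: [512.9, 262.8, 54.7]
tool_rot: [3.141, 0.0, 2.239]
force: [0.5, 0.1, -0.2]
width: 85.7
gripper_force: 0.0
```

>>> step_arm:
  plan:
    - {"dx":0,"dy":0,"dz":0,"ax":0,"ay":0,"az":0,"gripper":0.75}
    - {"dx":0,"dy":0,"dz":0,"ax":0,"ay":0,"az":0,"gripper":0.65}
    - {"dx":0,"dy":0,"dz":0,"ax":0,"ay":0,"az":0,"gripper":0.5}
    - {"dx":0,"dy":0,"dz":0,"ax":0,"ay":0,"az":0,"gripper":0.5}
    - {"dx":0,"dy":0,"dz":0,"ax":0,"ay":0,"az":0,"gripper":0.5}
    - {"dx":0,"dy":0,"dz":0,"ax":0,"ay":0,"az":0,"gripper":0.5}

```text
clock: 13.58
eef_pos: [513.8, 263.6, 55.6]
tool_rot: [3.138, 0.0, 2.239]
force: [0.2, 1.0, 6.0]
width: 54.0
gripper_force: 63.1
```

>>> step_arm:
  plan:
    - {"dx":0,"dy":0,"dz":-0.01,"ax":0,"ay":0,"az":0,"gripper":0.5}
    - {"dx":0,"dy":0,"dz":-0.02,"ax":0,"ay":0,"az":0,"gripper":0.5}
    - {"dx":0,"dy":0,"dz":0,"ax":0,"ay":0,"az":0,"gripper":0.5}
    - {"dx":0,"dy":0,"dz":0,"ax":0,"ay":0,"az":0,"gripper":0.5}

```text
clock: 14.08
eef_pos: [512.3, 262.6, 63.2]
tool_rot: [-3.141, -0.0, 2.239]
force: [0.2, -0.2, -3.0]
width: 54.0
gripper_force: 63.8
```

One plate's weight, 3 N. I'll lift it and carry it over the holder.

>>> step_arm:
  plan:
    - {"dx":0,"dy":0,"dz":-0.1,"ax":0,"ay":0,"az":0,"gripper":0.5}
    - {"dx":0,"dy":0,"dz":-0.15,"ax":0,"ay":0,"az":0,"gripper":0.5}
    - {"dx":0,"dy":0,"dz":-0.15,"ax":0,"ay":0,"az":0,"gripper":0.5}
    - {"dx":0,"dy":0,"dz":-0.05,"ax":0,"ay":0,"az":0,"gripper":0.5}
    - {"dx":0,"dy":0,"dz":0,"ax":0,"ay":0,"az":-0.11,"gripper":0.5}
    - {"dx":0,"dy":0,"dz":0,"ax":0,"ay":0,"az":-0.11,"gripper":0.5}
    - {"dx":0,"dy":0,"dz":0,"ax":0,"ay":0,"az":-0.11,"gripper":0.5}
    - {"dx":0,"dy":0,"dz":0,"ax":0,"ay":0,"az":-0.11,"gripper":0.5}
    - {"dx":0,"dy":0,"dz":0,"ax":0,"ay":0,"az":0,"gripper":0.5}

```text
clock: 15.2
eef_pos: [511.8, 262.2, 197.1]
tool_rot: [-3.14, -0.002, 2.928]
force: [-0.5, -0.2, -3.3]
width: 54.3
gripper_force: 65.0
```

```bash
python3 - <<'E'
from h import *
show((488.4,-255.1,180),168)
E
```

```text
az units -0.002
pos [511.8 262.2 197.1] rot [-3.140e+00 -2.000e-03  2.928e+00] units dx,dy,dz [-0.2824 -1.7029  0.0568]
```

>>> step_arm:
  plan:
    - {"dx":-0.028,"dy":-0.17,"dz":0,"ax":0,"ay":0,"az":0,"gripper":0.5}
    - {"dx":-0.028,"dy":-0.17,"dz":0,"ax":0,"ay":0,"az":0,"gripper":0.5}
    - {"dx":-0.028,"dy":-0.17,"dz":0,"ax":0,"ay":0,"az":0,"gripper":0.5}
    - {"dx":-0.028,"dy":-0.17,"dz":0,"ax":0,"ay":0,"az":0,"gripper":0.5}
    - {"dx":-0.028,"dy":-0.17,"dz":0,"ax":0,"ay":0,"az":0,"gripper":0.5}
    - {"dx":-0.028,"dy":-0.17,"dz":0,"ax":0,"ay":0,"az":0,"gripper":0.5}
    - {"dx":-0.028,"dy":-0.17,"dz":0,"ax":0,"ay":0,"az":0,"gripper":0.5}
    - {"dx":-0.028,"dy":-0.17,"dz":0,"ax":0,"ay":0,"az":0,"gripper":0.5}
    - {"dx":-0.028,"dy":-0.17,"dz":0,"ax":0,"ay":0,"az":0,"gripper":0.5}
    - {"dx":-0.028,"dy":-0.17,"dz":0,"ax":0,"ay":0,"az":0,"gripper":0.5}
    - {"dx":0,"dy":0,"dz":0.1,"ax":0,"ay":0,"az":0,"gripper":0.5}
    - {"dx":0,"dy":0,"dz":0.1,"ax":0,"ay":0,"az":0,"gripper":0.5}
    - {"dx":0,"dy":0,"dz":0.05,"ax":0,"ay":0,"az":0,"gripper":0.5}
    - {"dx":0,"dy":0,"dz":0,"ax":0,"ay":0,"az":0,"gripper":0.5}
    - {"dx":0,"dy":0,"dz":0,"ax":0,"ay":0,"az":0,"gripper":0.5}
    - {"dx":0,"dy":0,"dz":0,"ax":0,"ay":0,"az":0,"gripper":0.5}

```text
clock: 17.2
eef_pos: [488.5, -253.8, 124.5]
tool_rot: [-3.141, 0.002, 2.93]
force: [-0.1, -0.5, -3.1]
width: 54.4
gripper_force: 65.0
```

```bash
python3 - <<'E'
from h import *
show((488.4,-255.1,85),168)
im=grab('top'); a=im['color'][180:280,330:420]; im2=grab('scene'); b=im2['color'][150:280,270:410]
f=lambda x,s:cv2.resize(cv2.cvtColor(x,cv2.COLOR_RGB2BGR),s,interpolation=cv2.INTER_CUBIC)
cv2.imwrite('pics/e.png',np.hstack([f(a,(360,400)),f(b,(430,400))]))
E
```

```text
az units -0.001
pos [ 488.5 -253.8  124.5] rot [-3.141e+00  2.000e-03  2.930e+00] units dx,dy,dz [-0.0007 -0.0044  0.1315]
```

View pics/e.png

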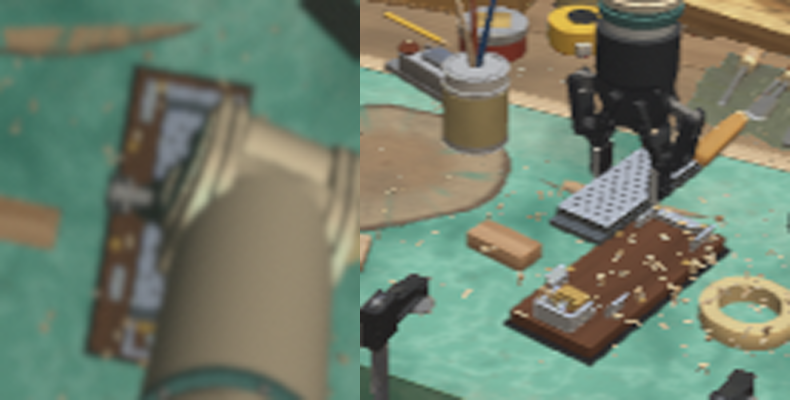

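The plate is held level over the holder, with its +y edge visible in the top view. I'll measure its lateral offset there.

```bash
python3 - <<'E'
from h import *
im=load('top'); c=im['color'].astype(float); bl=c[...,2]-c[...,0]  # blue minus red: plate >0, board <0
O=np.array([495.6,-256.6]);y=-.21;R=np.array([[np.cos(y),np.sin(y)],[-np.sin(y),np.cos(y)]])
for v in list(range(205,226,2))+list(range(238,264,2)):
    r=bl[v,352:385]; k=[i for i in range(3,len(r)-1) if r[i]<0<=r[i+1]]
    out=[]
    for i in k[:3]:
        u=352+i+(-r[i])/(r[i+1]-r[i]); out.append((round(u,1),(R@(pz(im,u,v,117)[:2]-O)).round(1).tolist()))
    print(v,out)
E
```

```text
205 [(np.float64(365.5), [66.7, 45.5]), (np.float64(371.7), [70.0, 27.4])]
207 [(np.float64(365.6), [60.8, 44.2]), (np.float64(371.3), [63.9, 27.4])]
209 [(np.float64(370.7), [57.6, 28.2])]
211 [(np.float64(370.0), [51.3, 29.2])]
213 [(np.float64(369.9), [45.4, 28.5])]
215 [(np.float64(369.6), [39.3, 28.3])]
217 [(np.float64(357.4), [26.8, 63.1]), (np.float64(369.1), [33.1, 28.9])]
219 [(np.float64(368.9), [27.1, 28.5])]
221 [(np.float64(368.5), [21.0, 28.5])]
223 [(np.float64(368.1), [14.9, 28.6])]
225 [(np.float64(368.6), [9.3, 26.2])]
238 [(np.float64(365.4), [-30.5, 28.9])]
240 [(np.float64(364.9), [-36.6, 29.4])]
242 [(np.float64(364.9), [-42.5, 28.6])]
244 [(np.float64(364.5), [-48.5, 28.7])]
246 [(np.float64(363.9), [-54.6, 29.3])]
248 [(np.float64(358.7), [-63.3, 43.6]), (np.float64(363.9), [-60.4, 28.3])]
250 [(np.float64(358.3), [-69.3, 43.6]), (np.float64(363.4), [-66.5, 28.8])]
252 [(np.float64(357.7), [-75.4, 44.5]), (np.float64(363.1), [-72.5, 28.7])]
254 [(np.float64(362.8), [-78.4, 28.4])]
256 [(np.float64(362.6), [-84.3, 28.0])]
258 [(np.float64(362.8), [-90.1, 26.6])]
260 []
262 []
```

>>> step_arm:
  plan:
    - {"dx":0,"dy":-0.003,"dz":0.06,"ax":0,"ay":0,"az":0,"gripper":0.5}
    - {"dx":0,"dy":0,"dz":0.06,"ax":0,"ay":0,"az":0,"gripper":0.5}
    - {"dx":0,"dy":0,"dz":0,"ax":0,"ay":0.042,"az":0,"gripper":0.5}
    - {"dx":0,"dy":0,"dz":0,"ax":0,"ay":0.041,"az":0,"gripper":0.5}
    - {"dx":0,"dy":0,"dz":0,"ax":0,"ay":0,"az":0,"gripper":0.5}
    - {"dx":0,"dy":0,"dz":0,"ax":0,"ay":0,"az":0,"gripper":0.5}
    - {"dx":0,"dy":0,"dz":0,"ax":0,"ay":0,"az":0,"gripper":0.5}

```text
clock: 18.18
eef_pos: [486.9, -254.4, 87.6]
tool_rot: [3.142, -0.13, 2.93]
force: [0.3, 0.3, -2.9]
width: 54.1
gripper_force: 65.1
```

```bash
cat >> h.py <<'E'
def hold():
    s=ctrl.read_state(); O=np.array([495.6,-256.6]);y=-.21;R=np.array([[np.cos(y),np.sin(y)],[-np.sin(y),np.cos(y)]])
    p=s['eef_pos'];q=R@(np.array(p[:2])-O);f=R@np.array(s['force'][:2]);th=s['tool_rot']
    print('t',round(s['clock'],2),'holder xyz',q.round(1),round(p[2],1),'f',f.round(1),round(s['force'][2],1),'rot',np.round(th,3),'torque',np.round(s['torque'],2),'w',round(s['width'],1))
E
python3 -c "
from h import *
hold()"
```

```text
t 18.18 holder xyz [-9.   0.3] 87.6 f [0.3 0.4] -2.9 rot [ 3.142 -0.13   2.93 ] torque [-0.06 -0.17  0.06] w 54.1
```

>>> step_arm:
  plan:
    - {"dx":-0.008,"dy":0,"dz":0.06,"ax":0,"ay":0,"az":0,"gripper":0.5}
    - {"dx":-0.005,"dy":0,"dz":0.035,"ax":0,"ay":0,"az":0,"gripper":0.5}
    - {"dx":-0.002,"dy":0,"dz":0.012,"ax":0,"ay":0,"az":0,"gripper":0.5}
    - {"dx":0,"dy":0,"dz":0,"ax":0,"ay":0,"az":0,"gripper":0.5}
    - {"dx":0,"dy":0,"dz":0,"ax":0,"ay":0,"az":0,"gripper":0.5}

```text
clock: 18.8
eef_pos: [488.0, -254.6, 55.2]
tool_rot: [-3.141, -0.13, 2.93]
force: [-0.9, -0.8, -2.2]
width: 54.0
gripper_force: 65.1
```

```bash
python3 -c "
from h import *
hold()"
```

```text
t 18.8 holder xyz [-7.9  0.4] 55.2 f [-0.7 -1. ] -2.2 rot [-3.141 -0.13   2.93 ] torque [-0.05 -0.27 -0.02] w 54.0
```

>>> step_arm:
  plan:
    - {"dx":-0.001,"dy":0,"dz":0.006,"ax":0,"ay":0,"az":0,"gripper":0.5}
    - {"dx":-0.01,"dy":-0.001,"dz":-0.001,"ax":0,"ay":0,"az":0,"gripper":0.5}
    - {"dx":-0.01,"dy":0,"dz":-0.001,"ax":0,"ay":0,"az":0,"gripper":0.5}
    - {"dx":0,"dy":0,"dz":0,"ax":0,"ay":0,"az":0,"gripper":0.5}
    - {"dx":0,"dy":0,"dz":0,"ax":0,"ay":0,"az":0,"gripper":0.5}

```text
clock: 19.42
eef_pos: [493.8, -256.1, 53.0]
tool_rot: [3.142, -0.13, 2.93]
force: [0.6, 0.1, -2.3]
width: 54.3
gripper_force: 65.1
```

```bash
python3 -c "
from h import *
hold()"
```

```text
t 19.43 holder xyz [-1.8  0.2] 53.0 f [0.5 0.2] -2.3 rot [ 3.142 -0.13   2.93 ] torque [-0.04 -0.32 -0.02] w 54.3
```

>>> step_arm:
  plan:
    - {"dx":-0.01,"dy":0,"dz":0,"ax":0,"ay":0,"az":0,"gripper":0.5}
    - {"dx":-0.005,"dy":0,"dz":0,"ax":0,"ay":0,"az":0,"gripper":0.5}
    - {"dx":0,"dy":0,"dz":0,"ax":0,"ay":0,"az":0,"gripper":0.5}
    - {"dx":0,"dy":0,"dz":0,"ax":0,"ay":0,"az":0,"gripper":0.5}

```text
clock: 19.92
eef_pos: [498.2, -257.0, 52.5]
tool_rot: [-3.142, -0.13, 2.93]
force: [-0.7, -0.3, -1.4]
width: 54.0
gripper_force: 65.3
```

```bash
python3 -c "
from h import *
hold()"
```

```text
t 19.93 holder xyz [2.6 0.1] 52.5 f [-0.6 -0.4] -1.4 rot [-3.142 -0.13   2.93 ] torque [-0.  -0.3 -0. ] w 54.0
```

>>> step_arm:
  plan:
    - {"dx":-0.005,"dy":0,"dz":0,"ax":0,"ay":0,"az":0,"gripper":0.5}
    - {"dx":0,"dy":0,"dz":0,"ax":0,"ay":0,"az":0,"gripper":0.5}
    - {"dx":0,"dy":0,"dz":0,"ax":0,"ay":0,"az":0,"gripper":0.5}

```text
clock: 20.3
eef_pos: [499.4, -257.3, 52.2]
tool_rot: [3.142, -0.131, 2.93]
force: [-0.5, 0.6, -0.3]
width: 54.0
gripper_force: 65.3
```

>>> step_arm:
  plan:
    - {"dx":-0.004,"dy":0,"dz":0,"ax":0,"ay":0,"az":0,"gripper":0.5}
    - {"dx":0,"dy":0,"dz":0,"ax":0,"ay":0,"az":0,"gripper":0.5}
    - {"dx":0,"dy":0,"dz":0,"ax":0,"ay":0,"az":0,"gripper":0.5}

```text
clock: 20.68
eef_pos: [500.7, -257.5, 52.0]
tool_rot: [3.142, -0.13, 2.93]
force: [-1.7, -0.1, 0.4]
width: 54.2
gripper_force: 65.4
```

```bash
python3 -c "
from h import *
hold()"
```

```text
t 20.68 holder xyz [5.2 0.2] 52.0 f [-1.7 -0.4] 0.4 rot [ 3.142 -0.13   2.93 ] torque [ 0.04 -0.04  0.04] w 54.2
```

>>> step_arm:
  plan:
    - {"dx":-0.004,"dy":0,"dz":-0.0005,"ax":0,"ay":0,"az":0,"gripper":0.5}
    - {"dx":0,"dy":0,"dz":0,"ax":0,"ay":0,"az":0,"gripper":0.5}
    - {"dx":0,"dy":0,"dz":0,"ax":0,"ay":0,"az":0,"gripper":0.5}

```text
clock: 21.05
eef_pos: [501.6, -257.7, 52.0]
tool_rot: [3.142, -0.131, 2.93]
force: [-2.1, -0.9, 0.2]
width: 54.2
gripper_force: 65.4
```

```bash
python3 -c "
from h import *
hold()"
```

```text
t 21.05 holder xyz [6.1 0.2] 52.0 f [-1.9 -1.3] 0.2 rot [ 3.142 -0.131  2.93 ] torque [0.05 0.11 0.01] w 54.2
```

>>> step_arm:
  plan:
    - {"dx":-0.005,"dy":0,"dz":-0.001,"ax":0,"ay":0,"az":0,"gripper":0.5}
    - {"dx":0,"dy":0,"dz":0,"ax":0,"ay":0,"az":0,"gripper":0.5}
    - {"dx":0,"dy":0,"dz":0,"ax":0,"ay":0,"az":0,"gripper":0.5}

```text
clock: 21.42
eef_pos: [501.8, -257.8, 52.0]
tool_rot: [3.141, -0.134, 2.93]
force: [-5.1, 1.1, 2.2]
width: 54.0
gripper_force: 65.4
```

```bash
python3 - <<'E'
from h import *
hold()
im=grab('scene'); crop(im,290,150,410,260,'f.png',6)
E
```

```text
t 21.43 holder xyz [6.3 0.1] 52.0 f [-5.3  0. ] 2.2 rot [ 3.141 -0.134  2.93 ] torque [0.22 0.68 0.07] w 54.0
```

View pics/f.png

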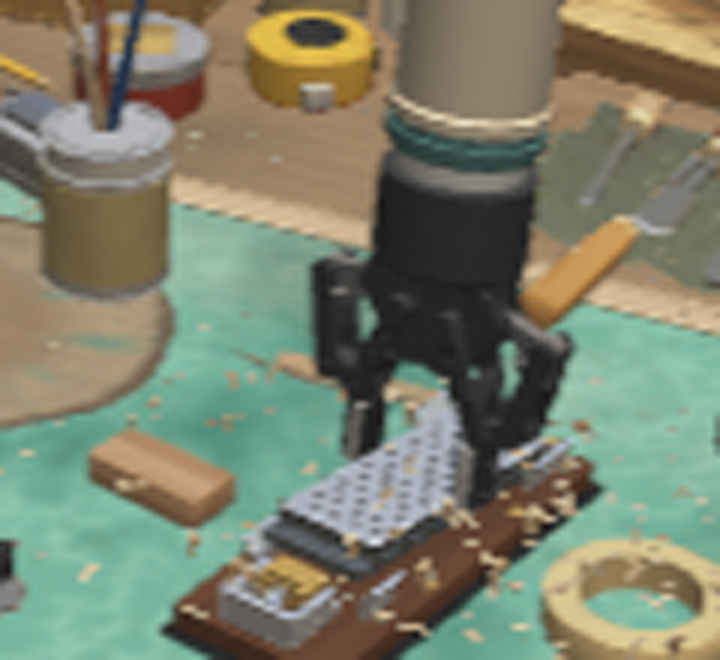

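The +x end is against the stop under the lip, and the free end is over the brass catch at (285,580). I'll lower that end onto the catch slope.

>>> step_arm:
  plan:
    - {"dx":0.0012,"dy":0,"dz":0.0063,"ax":0,"ay":-0.0143,"az":0,"gripper":0.5}
    - {"dx":0.0012,"dy":0,"dz":0.0063,"ax":0,"ay":-0.0143,"az":0,"gripper":0.5}
    - {"dx":0,"dy":0,"dz":0,"ax":0,"ay":0,"az":0,"gripper":0.5}
    - {"dx":0,"dy":0,"dz":0,"ax":0,"ay":0,"az":0,"gripper":0.5}

```text
clock: 21.98
eef_pos: [500.7, -257.6, 48.7]
tool_rot: [3.141, -0.089, 2.93]
force: [-6.4, 1.3, 5.2]
width: 54.2
gripper_force: 65.9
```

```bash
python3 -c "
from h import *
hold()"
```

```text
t 21.98 holder xyz [5.2 0.1] 48.7 f [-6.5 -0. ] 5.2 rot [ 3.141 -0.089  2.93 ] torque [0.32 1.06 0.1 ] w 54.2
```

>>> step_arm:
  plan:
    - {"dx":0.0035,"dy":0,"dz":0.005,"ax":0,"ay":-0.0127,"az":0,"gripper":0.5}
    - {"dx":0,"dy":0,"dz":0,"ax":0,"ay":0,"az":0,"gripper":0.5}
    - {"dx":0,"dy":0,"dz":0,"ax":0,"ay":0,"az":0,"gripper":0.5}

```text
clock: 22.35
eef_pos: [500.3, -257.5, 47.5]
tool_rot: [3.141, -0.067, 2.93]
force: [-4.6, 0.9, 5.9]
width: 54.1
gripper_force: 65.9
```

```bash
python3 -c "
from h import *
hold()"
```

```text
t 22.35 holder xyz [4.8 0.1] 47.5 f [-4.7 -0. ] 5.9 rot [ 3.141 -0.067  2.93 ] torque [0.3  0.95 0.07] w 54.1
```

>>> step_arm:
  plan:
    - {"dx":0,"dy":0,"dz":0,"ax":0,"ay":0,"az":0,"gripper":0.72}
    - {"dx":0,"dy":0,"dz":0,"ax":0,"ay":0,"az":0,"gripper":0.9}
    - {"dx":0,"dy":0,"dz":0,"ax":0,"ay":0,"az":0,"gripper":0.9}
    - {"dx":0,"dy":0,"dz":-0.05,"ax":0,"ay":0,"az":0,"gripper":0.9}
    - {"dx":0,"dy":0,"dz":-0.1,"ax":0,"ay":0,"az":0,"gripper":0.9}
    - {"dx":0,"dy":0,"dz":0,"ax":0,"ay":-0.042,"az":0,"gripper":0}
    - {"dx":0.1,"dy":0,"dz":0,"ax":0,"ay":0,"az":0,"gripper":0}
    - {"dx":0.11,"dy":0,"dz":0,"ax":0,"ay":0,"az":0,"gripper":0}
    - {"dx":0,"dy":0,"dz":0,"ax":0,"ay":0,"az":0,"gripper":0}
    - {"dx":0,"dy":0,"dz":0,"ax":0,"ay":0,"az":0,"gripper":0}
    - {"dx":0,"dy":0,"dz":0,"ax":0,"ay":0,"az":0,"gripper":0}

```text
clock: 23.72
eef_pos: [443.8, -245.4, 92.3]
tool_rot: [-3.141, 0.002, 2.931]
force: [0.9, -0.1, 0.1]
width: -0.7
gripper_force: 0.0
```

```bash
python3 - <<'E'
from h import *
hold()
im=grab('scene'); crop(im,290,150,410,260,'g.png',6)
E
```

```text
t 23.73 holder xyz [-53.    0.2] 92.3 f [0.9 0.1] 0.1 rot [-3.141e+00  2.000e-03  2.931e+00] torque [ 0.02 -0.03 -0.01] w -0.7
```

View pics/g.png

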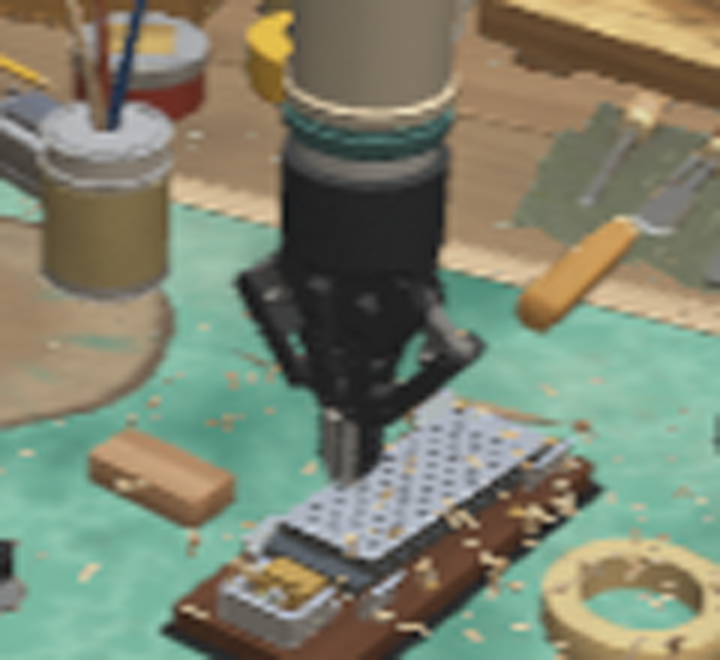

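The tilted plate rests on the lip floor and the catch, at (330,560), with the shut fingers above it. That was my eleventh picture, one over the limit of 10, so I won't view any more and will go by force and depth readings. Next I press near the catch end.

>>> step_arm:
  plan:
    - {"dx":0.015,"dy":0,"dz":0.06,"ax":0,"ay":0,"az":0,"gripper":0}
    - {"dx":0,"dy":0,"dz":0.02,"ax":0,"ay":0,"az":0,"gripper":0}
    - {"dx":0,"dy":0,"dz":0.01,"ax":0,"ay":0,"az":0,"gripper":0}
    - {"dx":0,"dy":0,"dz":0,"ax":0,"ay":0,"az":0,"gripper":0}
    - {"dx":0,"dy":0,"dz":0,"ax":0,"ay":0,"az":0,"gripper":0}

```text
clock: 24.4
eef_pos: [438.5, -244.3, 65.2]
tool_rot: [-3.141, 0.002, 2.93]
force: [0.6, -0.2, 0.6]
width: 0.2
gripper_force: 0.0
```

>>> step_arm:
  plan:
    - {"dx":0,"dy":0,"dz":0.007,"ax":0,"ay":0,"az":0,"gripper":0}
    - {"dx":0,"dy":0,"dz":0,"ax":0,"ay":0,"az":0,"gripper":0}
    - {"dx":0,"dy":0,"dz":0,"ax":0,"ay":0,"az":0,"gripper":0}

```text
clock: 24.78
eef_pos: [437.9, -244.1, 62.8]
tool_rot: [3.142, 0.0, 2.93]
force: [0.3, -0.5, -0.4]
width: -0.2
gripper_force: 0.0
```

>>> step_arm:
  plan:
    - {"dx":0,"dy":0,"dz":0.007,"ax":0,"ay":0,"az":0,"gripper":0}
    - {"dx":0,"dy":0,"dz":0,"ax":0,"ay":0,"az":0,"gripper":0}
    - {"dx":0,"dy":0,"dz":0,"ax":0,"ay":0,"az":0,"gripper":0}

```text
clock: 25.15
eef_pos: [437.9, -244.1, 60.7]
tool_rot: [3.142, 0.0, 2.93]
force: [0.7, 0.4, 0.6]
width: 0.3
gripper_force: 0.0
```

>>> step_arm:
  plan:
    - {"dx":0,"dy":0,"dz":0.005,"ax":0,"ay":0,"az":0,"gripper":0}
    - {"dx":0,"dy":0,"dz":0,"ax":0,"ay":0,"az":0,"gripper":0}
    - {"dx":0,"dy":0,"dz":0,"ax":0,"ay":0,"az":0,"gripper":0}

```text
clock: 25.52
eef_pos: [438.0, -244.0, 59.2]
tool_rot: [3.142, 0.0, 2.93]
force: [0.5, 0.1, 0.1]
width: -0.2
gripper_force: 0.0
```

>>> step_arm:
  plan:
    - {"dx":0,"dy":0,"dz":0.005,"ax":0,"ay":0,"az":0,"gripper":0}
    - {"dx":0,"dy":0,"dz":0,"ax":0,"ay":0,"az":0,"gripper":0}
    - {"dx":0,"dy":0,"dz":0,"ax":0,"ay":0,"az":0,"gripper":0}

```text
clock: 25.9
eef_pos: [437.9, -244.1, 57.7]
tool_rot: [3.142, 0.0, 2.93]
force: [0.1, 0.3, -0.8]
width: -0.1
gripper_force: 0.0
```

>>> step_arm:
  plan:
    - {"dx":0,"dy":0,"dz":0.005,"ax":0,"ay":0,"az":0,"gripper":0}
    - {"dx":0,"dy":0,"dz":0,"ax":0,"ay":0,"az":0,"gripper":0}
    - {"dx":0,"dy":0,"dz":0,"ax":0,"ay":0,"az":0,"gripper":0}

```text
clock: 26.28
eef_pos: [437.9, -244.1, 56.2]
tool_rot: [3.142, 0.0, 2.93]
force: [0.2, -0.0, -0.8]
width: -0.2
gripper_force: 0.0
```

```bash
python3 - <<'E'
from h import *
hold()
im=grab('scene')
v,u=np.mgrid[150:275,280:410]; K=np.array([[im['fx'],0,im['cx']],[0,im['fy'],im['cy']],[0,0,1.]])
n=cv2.undistortPoints(np.stack([u,v],-1).reshape(-1,1,2).astype(float),K,np.array([im['k1'],0,0,0.]))[:,0]
T=np.array(im['T']);P=(np.c_[n,np.ones(len(n))]*im['range_z'][v,u].reshape(-1,1))@T[:3,:3].T+T[:3,3]
O=np.array([495.6,-256.6]);y=-.21;R=np.array([[np.cos(y),np.sin(y)],[-np.sin(y),np.cos(y)]])
q=(P[:,:2]-O)@R.T;z=P[:,2]
for a in range(-130,110,8):
    o=[]
    for b in range(-44,45,8):
        m=(abs(q[:,0]-a)<4)&(abs(q[:,1]-b)<4)&(z<200);o.append('%4.0f/%2d'%(np.median(z[m]) if m.any() else -9,min(m.sum(),99)))
    print(a,' '.join(o))
E
```

```text
t 26.27 holder xyz [-59.    0.2] 56.2 f [0.2 0. ] -0.8 rot [3.142 0.    2.93 ] torque [ 0.01 -0.   -0.02] w -0.2
-130    4/16    6/16   10/16   14/19   12/22   12/21   17/23   16/24    9/19    3/13   12/21    6/15
-122   11/13   15/ 4   16/ 6   23/13   27/ 8   26/14   27/16   26/ 9   31/12   16/ 7   18/ 4   17/ 5
-114    8/12   19/ 7   17/ 7   21/13   -9/ 0   35/ 3   35/ 3   35/ 1   31/ 2   -9/ 0   17/ 4   17/ 3
-106    9/14   16/ 5   19/ 3   25/15   34/ 6   36/13   37/ 8   34/ 7   28/ 4   51/ 1   18/ 4   15/ 3
-98   11/14   17/ 6   18/ 7   35/17  178/38  178/34  177/32  179/24  169/12   55/ 1   -9/ 0   18/ 3
-90    6/ 8   19/ 7  177/28  171/39  163/11  104/ 8   36/ 3   37/ 7  184/ 9  175/ 4   28/ 2   16/ 2
-82    8/15   35/21  180/37   59/28  121/22  123/ 7  122/ 8  128/16  124/ 6  172/10   31/10   18/ 1
-74  103/32  145/53  129/50  124/42   91/46   85/48   84/66  103/51   88/15   95/26   96/28  110/16
-66  122/22  155/56   56/23   96/22   68/36   50/21   83/26   60/14   35/10   90/16  108/24  121/19
-58  123/25  167/36   50/11   63/ 8   58/25   -9/ 0   -9/ 0   86/ 3   34/ 2   33/ 1
[... 1302 characters left out ...]
 18/ 1
54   10/ 9   23/ 2   24/11   34/ 4   34/ 6   34/ 2   33/ 6   34/ 1   -9/ 0   -9/ 0   -9/ 0   17/ 3
62   10/ 9   21/10   34/ 5   32/ 3   33/ 3   35/ 5   33/ 3   -9/ 0   -9/ 0   -9/ 0   -9/ 0   -9/ 0
70   15/ 6   23/ 8   23/ 4   33/ 4   34/ 3   33/ 2   34/ 3   34/ 1   -9/ 0   50/ 1   -9/ 0   -9/ 0
78   17/ 9   24/ 5   23/ 3   21/ 1   29/ 2   -9/ 0   30/ 3   33/ 3   31/ 1   -9/ 0   -9/ 0   -9/ 0
86   17/ 5   23/ 3   26/ 6   27/ 5   29/ 2   31/ 3   29/ 4   30/ 3   -9/ 0   29/ 2   33/ 5   -9/ 0
94    7/11   17/ 1   24/ 2   41/ 2   28/ 2   -9/ 0   28/ 2   -9/ 0   27/ 1   30/ 1   -9/ 0   -9/ 0
102    1/ 4   15/ 2   -9/ 0   -9/ 0   52/ 1   -9/ 0   -9/ 0   -9/ 0   -9/ 0   -9/ 0   -9/ 0   59/ 1
```

Depth puts the plate's face at 34 mm along its whole length, so it already lies flat. A firm press will make sure the catch is over it.

>>> step_arm:
  plan:
    - {"dx":0,"dy":0,"dz":0.004,"ax":0,"ay":0,"az":0,"gripper":0}
    - {"dx":0,"dy":0,"dz":0.004,"ax":0,"ay":0,"az":0,"gripper":0}
    - {"dx":0,"dy":0,"dz":0,"ax":0,"ay":0,"az":0,"gripper":0}
    - {"dx":0,"dy":0,"dz":0,"ax":0,"ay":0,"az":0,"gripper":0}

```text
clock: 26.82
eef_pos: [438.0, -244.2, 55.5]
tool_rot: [-3.141, 0.001, 2.93]
force: [-3.5, 1.3, 19.3]
width: 0.2
gripper_force: 9.6
```

>>> step_arm:
  plan:
    - {"dx":0,"dy":0,"dz":-0.02,"ax":0,"ay":0,"az":0,"gripper":0}
    - {"dx":0,"dy":0,"dz":-0.15,"ax":0,"ay":0,"az":0,"gripper":0}
    - {"dx":0,"dy":0,"dz":-0.19,"ax":0,"ay":0,"az":0,"gripper":0}
    - {"dx":0,"dy":0,"dz":-0.19,"ax":0,"ay":0,"az":0,"gripper":0}
    - {"dx":0,"dy":0,"dz":-0.15,"ax":0,"ay":0,"az":0,"gripper":0}
    - {"dx":0,"dy":0.18,"dz":0,"ax":0,"ay":0,"az":0,"gripper":0}
    - {"dx":0,"dy":0.18,"dz":0,"ax":0,"ay":0,"az":0,"gripper":0}
    - {"dx":0,"dy":0.18,"dz":0,"ax":0,"ay":0,"az":0,"gripper":0}
    - {"dx":0,"dy":0.18,"dz":0,"ax":0,"ay":0,"az":0,"gripper":0}
    - {"dx":0,"dy":0.18,"dz":0,"ax":0,"ay":0,"az":0,"gripper":0}
    - {"dx":0,"dy":0.18,"dz":0,"ax":0,"ay":0,"az":0,"gripper":0}
    - {"dx":0,"dy":0,"dz":0,"ax":0,"ay":0,"az":0,"gripper":0}
    - {"dx":0,"dy":0,"dz":0,"ax":0,"ay":0,"az":0,"gripper":0}

```text
clock: 28.45
eef_pos: [505.4, 72.2, 263.6]
tool_rot: [-3.141, -0.0, 2.931]
force: [0.8, -0.5, 0.5]
width: 0.1
gripper_force: 0.0
```

```bash
cp top.pkl old.pkl; python3 - <<'E'
from h import *
O=np.array([495.6,-256.6]);y=-.21;R=np.array([[np.cos(y),np.sin(y)],[-np.sin(y),np.cos(y)]])
def brass(im,pr):
    hs=cv2.cvtColor(im['color'],cv2.COLOR_RGB2HSV).astype(int)
    o=[]
    for v in range(240,285):
        for u in range(345,395):
            h=hs[v,u]
            if 15<=h[0]<=28 and h[1]>125 and h[2]>110:
                o.append(R@(pz(im,u,v,37)[:2]-O))
    o=np.array(o); o=o[(o[:,0]<-60)&(abs(o[:,1])<22)]; print(pr,len(o),o.mean(0).round(1),np.percentile(o[:,0],[5,50,95]).round(1))
im=grab('top'); brass(im,'now')
for n in('plate face',): print([pd(im,u,v)[2].round(0) for u,v in((372,232),(378,210),(368,250),(374,222))])
# plate x-extent: bluish-gray along holder axis
c=im['color'].astype(float)
T=np.linalg.inv(np.array(im['T']))
K=np.array([[im['fx'],0,im['cx']],[0,im['fy'],im['cy']],[0,0,1.]])
for a in list(range(-110,-60,3))+list(range(60,100,3)):
    w=np.r_[R.T@[a,0]+O,34,1]; p=T@w; uv=cv2.projectPoints(p[:3].reshape(1,1,3),np.zeros(3),np.zeros(3),K,np.array([im['k1'],0,0,0.]))[0][0,0]
    print(a,cv2.getRectSubPix(im['color'],(1,1),(float(uv[0]),float(uv[1])))[0,0].tolist(),end=' ')
s=ctrl.read_state();print(s['clock'],np.round(s['eef_pos'],0))
Zn=[pd(im,u,v)[2].round(0) for u,v in((205,225),(215,240),(200,235),(195,240))];print('pile z',Zn)
W=contour(im,315,215,352,255,lambda h:(h[...,0]<25)&(h[...,2]>112),18,9); print('offcut',fitrect(W,34,70,[485,-130,-.24]))
E
```

```text
now 33 [-92.1   2.1] [-99.2 -92.3 -84.7]
[np.float64(33.0), np.float64(37.0), np.float64(37.0), np.float64(32.0)]
-110 [116, 118, 114] -107 [121, 119, 106] -104 [129, 118, 88] -101 [136, 118, 74] -98 [140, 119, 68] -95 [141, 119, 66] -92 [141, 118, 65] -89 [141, 117, 63] -86 [136, 111, 62] -83 [121, 101, 63] -80 [99, 90, 70] -77 [86, 88, 85] -74 [95, 102, 107] -71 [112, 120, 129] -68 [121, 129, 139] -65 [119, 128, 137] -62 [116, 124, 133] 60 [120, 126, 134] 63 [117, 122, 126] 66 [118, 124, 129] 69 [122, 130, 137] 72 [117, 125, 133] 75 [109, 117, 125] 78 [112, 119, 128] 81 [118, 125, 134] 84 [119, 127, 136] 87 [117, 125, 133] 90 [111, 115, 120] 93 [98, 95, 95] 96 [83, 74, 67] 99 [72, 65, 53] 28.5 [505.  71. 264.]
pile z [np.float64(29.0), np.float64(659.0), np.float64(33.0), np.float64(34.0)]
offcut (array([ 4.85828457e+02, -1.28417870e+02, -2.33717878e-01, -2.56443843e+00]), np.float64(0.35065245576537407))
```

```bash
python3 - <<'E'
from h import *
im=load('top'); a=cv2.cvtColor(cv2.imread('pics/hold.png'),cv2.COLOR_BGR2RGB)
o=cv2.resize(a,(100,90),interpolation=cv2.INTER_AREA).astype(float)
n=cv2.resize(cv2.resize(im['color'][190:280,335:435],None,fx=6,fy=6,interpolation=cv2.INTER_CUBIC),(100,90),interpolation=cv2.INTER_AREA).astype(float)
for k in range(60,84,1): # along the catch axis
    x=34+ (70-k)*0.2; g=lambda q:cv2.getRectSubPix((q[...,0]-q[...,2]).astype(np.float32),(5,1),(x,float(k))).mean().round(0)
    print(k,g(o),g(n))
E
```

```text
60 32.0 -17.0
61 31.0 -18.0
62 32.0 -18.0
63 31.0 -17.0
64 33.0 -9.0
65 45.0 12.0
66 61.0 43.0
67 72.0 67.0
68 76.0 74.0
69 77.0 75.0
70 77.0 75.0
71 74.0 72.0
72 65.0 63.0
73 44.0 43.0
74 21.0 20.0
75 10.0 10.0
76 10.0 9.0
77 5.0 6.0
78 -2.0 -3.0
79 3.0 3.0
80 17.0 16.0
81 10.0 9.0
82 -15.0 -15.0
83 -31.0 -30.0
```

The catch's back and top edges match the starting picture to well under a pixel, so it has sprung back out over the seated plate. The offcut lies flat and the other two plates are still piled. I'll hand the job in.

```bash
python3 -c "
from h import *
print(ctrl.finish_job())"
```

```text
the job is handed in; nothing more can be done
None
```

The offcut lies flat on the bench, and the top plate is flat in the holder under the lip with the catch sprung back out over it. I handed the job in at about 28.5 s, with no result reported back. The two plates below and the bystanders were only partly checked afterwards, and I viewed 11 pictures, one over the limit of 10.

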